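# Take the mini chopper apart for washing up

## Task

Take the mini chopper apart for washing up, leaving its bowl where it stands: turn the motor head anticlockwise (seen from above) to unlock it, lift it off and stand it upright on a clear bit of the worktop beside the bowl, where it stays dry. Then lift off the white splash lid and lay it flat in the small metal sheet pan, collar up, and last draw the blade straight up by its stem, without touching the knives, and stand it upright in the pan next to the lid. Set the parts down rather than dropping them, and do not disturb the other things on the worktop.

Things in the scene. Friction and masses are not known exactly. Their poses are not given: they have to be found in the camera images.
- chopper_bowl: Clear plastic chopper bowl with a grey rim and loop handle, loose, 0.75 kg, on a grippy rubber foot; it stays. Origin: centre of its underside, z up. Body 101 mm across; rim 124 mm across, its flat ledge at z = 85 mm. The handle stands out to -x, to 98 mm from the axis, below the rim. Floor at z = 6 mm; on it, on the axis, an 8 mm thick upright steel pin up to z = 41 mm.
- motor_head: Motor head on top of the chopper, round about z, loose, 0.3 to 0.55 kg. Origin: centre of its underside, z up; at the start on the bowl's axis 85 mm above the bowl's origin. Hollow grey skirt 100 mm across up to z = 54 mm, shoulder up to z = 68 mm, then a white round motor housing 54 mm across to z = 128 mm, black top at z = 135 mm. Three lugs at its foot, 18 mm wide, reach 56 mm from the axis.
- splash_lid: White round splash lid lying in the bowl's rim under the motor head, loose, 0.06 kg. Origin: centre of its underside, z up; at the start on the bowl's axis 79 mm above the bowl's origin. Disc 97 mm across and 4 mm thick, with an upright round collar 36 to 38 mm across up to z = 43 mm. The blade's stem passes through the collar with 3.5 mm clearance all round and stands 8 mm out of it.
- chopper_blade: Blade unit in the bowl, loose, 0.08 kg. Origin: centre of the underside of its foot, z up; at the start on the bowl's axis 6 mm above the bowl's origin. Foot 36 mm across, 5 mm thick, on which it can stand; upright grey stem, 20 mm across from z = 42 mm up to its top at z = 124 mm. Hollow from below, over the bowl's pin (35 mm deep, 2.5 mm clearance all round).
- knives: The two-tier steel knives fixed to the blade unit, same origin and axes as it: at z = 13 mm along its x axis, to 36 mm from the axis, and at z = 34 mm along its y axis, to 39 mm from the axis. Not to be touched by the gripper.
- sheet_pan: Small loose plain steel sheet pan, 0.6 kg, 179 mm along its x, 252 mm along its y (over the rolled rim), rim top at z = 27 mm. Origin: centre of its underside, z up. Flat inside floor 166 x 240 mm at z = 3 mm.
- spice_jar: Bystander: glass spice jar with black cap, 40 mm across, 105 mm tall, loose, upright. Origin: centre of its underside.
- pepper_mill: Bystander: dark wooden pepper mill, 58 mm across, 170 mm tall, loose, upright. Origin: centre of its underside.
- salt_shaker: Bystander: glass salt shaker with grey top, 44 mm across, 90 mm tall, loose, upright. Origin: centre of its underside.
- garlic: Bystander: garlic bulb, 53 mm across, 53 mm tall, loose, on the worktop on the other side of the chopper from the sheet pan. Origin: centre of its underside.
- teaspoon: Bystander: steel teaspoon lying on the worktop, 130 mm long (along its x), 27 mm wide, 11 mm tall, loose. Origin: centre of its underside.
- lemon: Bystander: lemon, 83 mm long, 58 mm thick, loose. Origin: centre of its underside at the start.
- claw_ring (a point): Point on the bowl's axis at the height of its rim ledge, axes as the bowl's. Three hook-shaped claws stand on the ledge at 60, 180 and 300 degrees from +x (turning toward +y), each 26 mm wide, tops 9.5 mm above the ledge, 51.5 to 62 mm from the axis. They hook over the motor head's lugs; each is closed at its clockwise end, open at the anticlockwise end.
- head_grip (a point): On the motor head's axis, 98 mm above its underside: middle of the 54 mm housing, to grasp from above. Axes as the head's. Bayonet: locked at the start (x axis as the bowl's); turned anticlockwise seen from above it is free from 25 to 95 degrees, 45 to 50 is a good turn. Turns easily, no spring; clockwise is blocked. Lifted while locked it takes the bowl along. Lift straight up 60 mm before moving sideways.
- collar_grip (a point): On the lid's axis, 36 mm above its underside: where to grasp the collar (36 mm across) from above; the collar ends 7 mm higher. Axes as the lid's. The stem inside is loose: lift the lid straight up 60 mm before moving sideways.
- stem_grip (a point): On the stem, 113 mm above the underside of the blade unit's foot, 11 mm below the stem's top: where to grasp it (20 mm across) from above. Axes as the blade unit's. Draw it straight up 40 mm to leave the pin and 100 mm in all to clear the rim and claws before moving sideways.

How it is judged:
On the way, in this order (a step that is already met when the one before it is completed fails the run):
1. the motor head is off and stands upright on the worktop beside the bowl, let go, with the lid and the blade still in the bowl (angle between motor_head's own z axis and vertical below 0.1 rad and height (world z) of motor_head between -0.008 and 0.008 m and horizontal distance between motor_head and chopper_bowl above 0.11 m and horizontal distance between motor_head and sheet_pan above 0.13 m and linear speed of motor_head below 0.03 m/s and contact force between the fingers and motor_head below 0.05 N and distance between splash_lid and chopper_bowl below 0.1 m and distance between chopper_blade and chopper_bowl below 0.03 m), for 0.2 s.
2. the splash lid lies flat in the sheet pan, collar up, let go, with the blade still in the bowl (angle between splash_lid's own z axis and vertical below 0.12 rad and x of splash_lid in the frame of sheet_pan between -0.075 and 0.075 m and y of splash_lid in the frame of sheet_pan between -0.115 and 0.115 m and z of splash_lid in the frame of sheet_pan between -0.01 and 0.012 m and linear speed of splash_lid below 0.03 m/s and contact force between the fingers and splash_lid below 0.05 N and distance between chopper_blade and chopper_bowl below 0.03 m), for 0.2 s.
At the end, for the whole second after the job is handed in: Motor head upright (0.1 rad) on the worktop, 110 mm or more from the bowl's axis, not in the pan; lid flat, collar up, and blade upright (0.15 rad), both on the pan's floor; bowl upright within 50 mm of its start; all released and at rest (angle between each of motor_head, chopper_bowl's own z axis and vertical below 0.1 rad and height (world z) of motor_head between -0.008 and 0.008 m and horizontal distance between motor_head and chopper_bowl above 0.11 m and horizontal distance between motor_head and sheet_pan above 0.13 m and linear speed of each of motor_head, splash_lid, chopper_blade below 0.03 m/s and contact force between the fingers and motor_head below 0.05 N and angle between splash_lid's own z axis and vertical below 0.12 rad and x of splash_lid in the frame of sheet_pan between -0.075 and 0.075 m and y of splash_lid in the frame of sheet_pan between -0.115 and 0.115 m and z of splash_lid in the frame of sheet_pan between -0.01 and 0.012 m and contact force between the fingers and splash_lid below 0.05 N and angle between chopper_blade's own z axis and vertical below 0.15 rad and x of chopper_blade in the frame of sheet_pan between -0.075 and 0.075 m and y of chopper_blade in the frame of sheet_pan between -0.115 and 0.115 m and z of chopper_blade in the frame of sheet_pan between -0.01 and 0.012 m and contact force between the fingers and chopper_blade below 0.05 N and distance of chopper_bowl from where it was at the start of the episode below 0.05 m); the robot touches nothing.
It fails at once if the gripper touches the knives (contact force between the fingers and knives above 1 N).
It fails at once if a chopper part is dropped (falls free by more than about 2 cm) or flung ((linear speed of motor_head above 0.6 m/s and contact force between the fingers and motor_head below 0.2 N) or (linear speed of splash_lid above 0.6 m/s and contact force between the fingers and splash_lid below 0.2 N) or (linear speed of chopper_blade above 0.6 m/s and contact force between the fingers and chopper_blade below 0.2 N)).
It fails at once if the bowl is lifted more than 20 mm or tipped over (height (world z) of chopper_bowl above 0.02 m or angle between chopper_bowl's own z axis and vertical above 0.35 rad).
It fails at once if a bystander is pushed more than 30 mm (distance of any of spice_jar, pepper_mill, salt_shaker, garlic, teaspoon, lemon from where it was at the start of the episode above 0.03 m).
It fails at once if the sheet pan is shoved more than 60 mm (distance of sheet_pan from where it was at the start of the episode above 0.06 m).
It also fails if it takes over 64 s, if anything falls off the work surface, if the arm or the gripper's body presses on something with over 40 N, if the wrist force passes 120 N, or if a joint passes its speed limit or range.

## Robot

A 6-joint arm with a two-finger parallel gripper is mounted at the origin on a cart in front of the work surface, level with it; the furniture and walls round the work are solid. World frame = base frame: x ahead of the robot, y to its left, z up, the work surface at z = 0. Lengths are in m, angles in rad, forces in N, time in s.
With the tool pointing down it reaches from about 0.35 to 0.725 m from the base axis. Payload 6 kg.
Tool frame: the origin (TCP) lies on the front face of the gripper's body, between the roots of the fingers; the fingertips stand 73 mm ahead of it and the grasp point (between the pads) lies 54 mm ahead of it; z points along the fingers, y is the line along which they close (so a half turn about z gives the same grasp; the last joint's range is limited). The gripper opens to 85 mm and grips with 20 to 120 N. Pads are 22 mm wide; open, the fingers measure 114 mm over their backs; the gripper's body (76 mm by 85 mm) begins 54 mm behind the grasp point. The pads swing forward as they close: fully open they stand 13 mm farther back than shut.
Start: joints at [1.437, 0.04, 0.085, 0, -1.615, -0.334], TCP at [0.271, 0.536, 0.304] pointing down, gripper open.
Joint ranges: [-2.56, 2.56], [-1.29, 2.01], [-1.08, 1.49], [-3.29, 1.98], [-2.81, -0.18], [-2.99, 2.99]. Speed limits (rad/s): [2.57, 2.57, 3.01, 3.14, 3.14, 3.14].

## Interface

Orientations are given as a 3x3 rotation matrix whose columns are the frame's x, y, z axes.
In Python, from cell import * gives the robot as it stands. The module is installed in compiled form; this text tells all that it offers.
- The arm moves only by the tool servo_tool, never from a script. Its argument "increments" is a list of rows, each an object of numbers: "x", "y", "z": the shift along the tool's x, y, z in mm; "ax", "ay", "az": the turn, a rotation vector about the tool's x, y, z in degrees; "hand": the opening, from -1 (shut) to 1 (fully open), so that 0 is half open. A call has 1 to 8 rows; each row is the pose to reach, as a shift and turn from the pose commanded when the call began, along the tool's axes at that moment; what a row does not reach only later rows make up. A row lasts 1/10 s, in which the tool goes at most 50 mm and 8.59 degrees, less where a joint would pass 70% of its speed; a pose out of reach is approached as far as the arm can. A call with a gripper value outside its range is refused whole. The fingers move at their own pace and stop on an object; "squeeze" is the grip in N (left out, the last holds). Time passes only in rows, so rows that repeat a pose let the fingers close. It gives the time, the measured TCP pose, the force, the opening and the grip force at its end, in the units of the state.
- get_state(): the state, without advancing time (a new reading comes with each control period).
- get_image(name): name is "side" or "top"; returns the picture (384x512x3 uint8, red, green, blue); there is no depth.
- camera_params(name): a dict with "fx", "fy", "cx", "cy" (pixels), "camera_from_world" (4x4, takes a point from world to camera coordinates). Camera axes: x right, y down, z forward; pixel columns grow to the right and rows downward; lengths in m; the calibration is good to about 2 mm. A picture is of the moment at which its call begins. camera_params takes no time and is no camera call.
- finish_job(): hands the job in; it is judged then, once.
The state is a dict: "clock": time; "joints": joint angles; "qd": joint speeds; "tau": joint torques, N m; "tool_pos": TCP position; "tool_rot": TCP orientation; "wrist_force": force on the tool from outside, world axes, zero at the start; "wrist_torque": the same for the moment, N m; "gripper_width": finger opening in m; "grasp_force": force on a finger pad.
Only numpy, scipy, OpenCV 4.12 (cv2) and the standard library are available. Lean on these libraries where they do the work, as an engineer would, in place of code of your own. Each camera call takes 0.05 s, during which the arm holds its last target. There are 200 camera calls.

## Working session

There is one attempt and no reset: what is moved stays moved. The work goes in short steps, Python scripts to look and compute and a tool call to move; the robot and the scene stay as the last step left them, time stands still between calls to the robot, and variables do not carry over. Pictures are saved under pics/ and viewed, at most 11 in all, crops included, and the job is handed in when it is done.

Besides the shell and the picture viewer there is one more tool, called by a JSON object that holds its "method" and its "body". servo_tool: Moves the arm, as the interface text tells. Its arguments: {"type":"object","properties":{"increments":{"type":"array","items":{"type":"object","properties":{"x":{"type":"number"},"y":{"type":"number"},"z":{"type":"number"},"ax":{"type":"number"},"ay":{"type":"number"},"az":{"type":"number"},"hand":{"type":"number"}}}},"squeeze":{"type":"number"}},"required":["increments"]}

```bash
mkdir -p pics; cat > h.py <<'E'
from cell import *
import numpy as np, cv2
def ray(cam,u,v):
    p=camera_params(cam);T=np.linalg.inv(np.array(p["camera_from_world"]))
    d=T[:3,:3]@np.array([(u-p["cx"])/p["fx"],(v-p["cy"])/p["fy"],1]);return T[:3,3],d
def onz(cam,u,v,z):
    o,d=ray(cam,u,v);return o+d*(z-o[2])/d[2]
def proj(cam,P):
    p=camera_params(cam);q=np.array(p["camera_from_world"])@np.append(P,1)
    return p["fx"]*q[0]/q[2]+p["cx"],p["fy"]*q[1]/q[2]+p["cy"]
def snap(cam,name):
    im=np.array(get_image(cam));cv2.imwrite(f"pics/{name}.png",im[:,:,::-1]);return im
def togo(x,y,z,grasp=54):
    "shift in tool axes (mm) to bring grasp point to world x,y,z, tool down"
    s=get_state();R=np.array(s["tool_rot"]);p=np.array(s["tool_pos"])+R[:,2]*grasp/1000
    return np.round(R.T@(np.array([x,y,z])-p)*1000,1)
E
python3 - <<'E'
from h import *
snap("top","t0");snap("side","s0")
s=get_state();print(s["tool_pos"],s["tool_rot"],s["clock"],s["gripper_width"])
for c in("top","side"):
    p=camera_params(c);print(c,p["fx"],np.linalg.inv(np.array(p["camera_from_world"])).round(3).tolist())
E
```

```text
[0.27039425 0.53542154 0.30298722] [[ 8.92568241e-01 -4.50911939e-01 -5.98570803e-04]
 [-4.50912319e-01 -8.92567047e-01 -1.46521799e-03]
 [ 1.26419711e-04  1.57770999e-03 -9.99998747e-01]] 0.1 0.08538111491408273
top 349.5971774902218 [[0.005, -0.981, 0.193, 0.447], [-1.0, -0.007, -0.008, 0.113], [0.009, -0.193, -0.981, 0.976], [0.0, 0.0, 0.0, 1.0]]
side 442.59179077581666 [[-0.969, -0.139, 0.205, 0.32], [-0.247, 0.562, -0.789, 1.138], [-0.005, -0.816, -0.579, 0.896], [0.0, 0.0, 0.0, 1.0]]
```

View pics/t0.png

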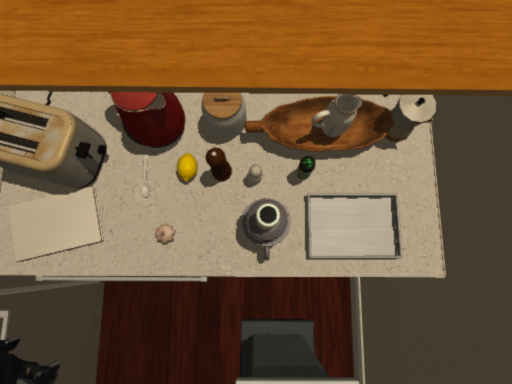

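View pics/s0.png

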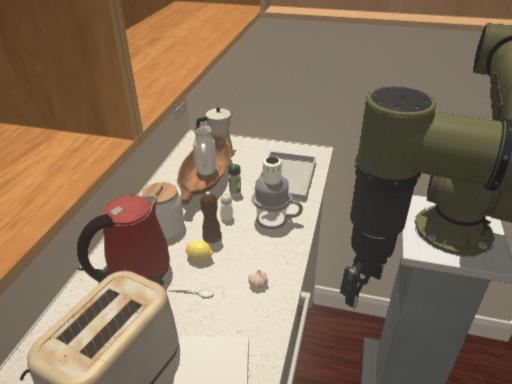

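Top view: chopper head at about (267,216), with its handle toward the robot at (264,253). The pan is at (352,226), garlic (165,233), lemon (187,167), mill (219,165), shaker (255,174) and jar (306,167). The side view agrees, and there is free worktop between the garlic and the chopper.

```bash
python3 - <<'E'
from h import *
t=cv2.imread("pics/t0.png");s=cv2.imread("pics/s0.png")
a=cv2.resize(t[150:270,130:410],None,fx=2.8,fy=2.8,interpolation=cv2.INTER_CUBIC)[:, :790]
b=cv2.resize(s[145:240,215:335],None,fx=2.5,fy=2.5,interpolation=cv2.INTER_CUBIC)
c=np.zeros((a.shape[0]+b.shape[0],790,3),np.uint8);c[:a.shape[0],:a.shape[1]]=a;c[a.shape[0]:,:b.shape[1]]=b
cv2.imwrite("pics/c0.png",c)
hsv=cv2.cvtColor(t,cv2.COLOR_BGR2HSV);m=((hsv[...,2]<60)).astype(np.uint8);
roi=np.zeros_like(m);roi[195:235,248:288]=1
# black top disc
n,l,st,ce=cv2.connectedComponentsWithStats(m*roi)
print(st[1:],ce[1:])
w=((hsv[...,2]>185)&(hsv[...,1]<60)).astype(np.uint8)*roi
n,l,st,ce=cv2.connectedComponentsWithStats(w);print(st[1:],ce[1:])
for n,(u,v),z in(("garlic",(165,233),.03),("jar",(306,160),.105),("shaker",(256,169),.09),("head",(267,214),.22)):print(n,onz("top",u,v,z).round(3))
for u,v in((308,195),(396,195),(399,257),(308,257)):print(onz("top",u,v,.027).round(3))
E
```

```text
[[260 207  16  16 194]
 [248 214  21  21 204]
 [268 228   1   1   1]] [[267.63402062 214.23195876]
 [254.45588235 226.39215686]
 [268.         228.        ]]
[[257 204  22  22 115]] [[268.36521739 213.83478261]]
garlic [0.522 0.355 0.03 ]
jar [ 0.707 -0.018  0.105]
shaker [0.686 0.112 0.09 ]
head [0.55  0.087 0.22 ]
[ 0.63  -0.033  0.027]
[ 0.631 -0.277  0.027]
[ 0.462 -0.273  0.027]
[ 0.461 -0.029  0.027]
```

View pics/c0.png

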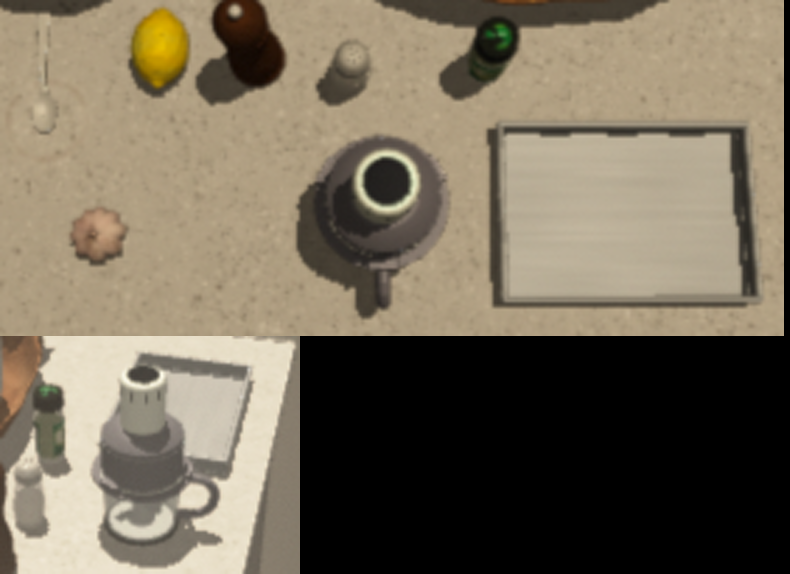

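The crop shows the white ring and black top centred at (267.6,214.3), the handle almost exactly along -x, and the pan aligned with the axes. I'll check this in the side view and work out the first approach.

```bash
python3 - <<'E'
from h import *
H=onz("top",267.6,214.3,.22);print(H)
s=cv2.imread("pics/s0.png");m=(s.max(2)<75).astype(np.uint8);r=np.zeros_like(m);r[152:175,262:285]=1
n,l,st,ce=cv2.connectedComponentsWithStats(m*r);print(st[1:],ce[1:],proj("side",H))
print(togo(H[0],H[1],.290),togo(H[0],H[1],.183))
E
```

```text
[0.54896876 0.08594596 0.22      ]
[[268 158   9   5  31]] [[271.80645161 159.77419355]] (np.float64(271.5111509808708), np.float64(160.21882516886234))
[451.3 275.6 -40.5] [451.3 275.4  66.5]
```

{"method": "servo_tool", "body": {"increments": [{"z":-40,"hand":1},{"x":40,"y":25,"z":-40},{"x":80,"y":49,"z":-40},{"x":120,"y":73,"z":-40},{"x":160,"y":98,"z":-40},{"x":200,"y":122,"z":-40},{"x":240,"y":147,"z":-40},{"x":280,"y":171,"z":-40}]}}

```text
schema error: expected keys x, y, z, ax, ay, az, hand
```

{"method": "servo_tool", "body": {"increments": [{"x":40,"y":24},{"x":80,"y":49},{"x":120,"y":73},{"x":145,"y":89},{"x":160,"y":98},{"x":168,"y":102},{"x":171,"y":104},{"x":171,"y":104}]}}

```text
schema error: expected keys x, y, z, ax, ay, az, hand
```

```bash
python3 -c "
from h import *
s=get_state();print(s['clock'],s['joints'],s['tool_rot'],togo(.549,.086,.183))"
```

```text
0.1 [ 1.43671291e+00  4.07541224e-02  8.39249657e-02 -3.97722245e-04
 -1.61549925e+00 -3.33721356e-01] [[ 8.92568241e-01 -4.50911939e-01 -5.98570803e-04]
 [-4.50912319e-01 -8.92567047e-01 -1.46521799e-03]
 [ 1.26419711e-04  1.57770999e-03 -9.99998747e-01]] [451.3 275.3  66.5]
```

{"method": "servo_tool", "body": {"increments": [{"x":0,"y":0,"z":-40,"ax":0,"ay":0,"az":0,"hand":1},{"x":40,"y":25,"z":-40,"ax":0,"ay":0,"az":0,"hand":1},{"x":80,"y":49,"z":-40,"ax":0,"ay":0,"az":0,"hand":1},{"x":120,"y":73,"z":-40,"ax":0,"ay":0,"az":0,"hand":1},{"x":160,"y":98,"z":-40,"ax":0,"ay":0,"az":0,"hand":1},{"x":200,"y":122,"z":-40,"ax":0,"ay":0,"az":0,"hand":1},{"x":240,"y":147,"z":-40,"ax":0,"ay":0,"az":0,"hand":1},{"x":280,"y":171,"z":-40,"ax":0,"ay":0,"az":0,"hand":1}]}}

```text
clock: 0.9
tool_pos: [0.4438, 0.2549, 0.3437]
tool_rot: [[0.893, -0.451, -0.0], [-0.451, -0.893, 0.0], [-0.0, 0.0, -1.0]]
wrist_force: [1.1, 0.4, 0.3]
gripper_width: 0.0855
grasp_force: 0.0
```

{"method": "servo_tool", "body": {"increments": [{"x":40,"y":24,"z":0,"ax":0,"ay":0,"az":0,"hand":1},{"x":80,"y":49,"z":0,"ax":0,"ay":0,"az":0,"hand":1},{"x":120,"y":73,"z":0,"ax":0,"ay":0,"az":0,"hand":1},{"x":145,"y":89,"z":0,"ax":0,"ay":0,"az":0,"hand":1},{"x":160,"y":98,"z":0,"ax":0,"ay":0,"az":0,"hand":1},{"x":168,"y":102,"z":0,"ax":0,"ay":0,"az":0,"hand":1},{"x":171,"y":104,"z":0,"ax":0,"ay":0,"az":0,"hand":1},{"x":171,"y":104,"z":0,"ax":0,"ay":0,"az":0,"hand":1}]}}

```text
clock: 1.7
tool_pos: [0.549, 0.087, 0.3437]
tool_rot: [[0.893, -0.451, -0.0], [-0.451, -0.893, -0.0], [-0.0, 0.0, -1.0]]
wrist_force: [-0.2, 0.3, 1.0]
gripper_width: 0.0854
grasp_force: 0.0
```

```bash
python3 -c "
from h import *
s=get_state();print(s['clock'],np.round(s['joints'],3),np.round(s['tool_rot'],3),togo(.549,.086,.183))"
```

```text
1.7 [ 0.518 -0.069  0.049 -0.    -1.689  0.585] [[ 0.893 -0.451 -0.   ]
 [-0.451 -0.893 -0.   ]
 [-0.     0.    -1.   ]] [  0.5   0.9 106.7]
```

{"method": "servo_tool", "body": {"increments": [{"x":0,"y":1,"z":30,"ax":0,"ay":0,"az":0,"hand":1},{"x":0,"y":1,"z":60,"ax":0,"ay":0,"az":0,"hand":1},{"x":0,"y":1,"z":85,"ax":0,"ay":0,"az":0,"hand":1},{"x":0,"y":1,"z":100,"ax":0,"ay":0,"az":0,"hand":1},{"x":0,"y":1,"z":106,"ax":0,"ay":0,"az":0,"hand":1},{"x":0,"y":1,"z":106,"ax":0,"ay":0,"az":0,"hand":1},{"x":0,"y":1,"z":106,"ax":0,"ay":0,"az":0,"hand":0},{"x":0,"y":1,"z":106,"ax":0,"ay":0,"az":0,"hand":0}]}}

```text
clock: 2.5
tool_pos: [0.5491, 0.086, 0.2394]
tool_rot: [[0.893, -0.451, 0.002], [-0.451, -0.893, 0.001], [0.002, -0.002, -1.0]]
wrist_force: [0.1, -0.3, -0.2]
gripper_width: 0.0591
grasp_force: 0.0
```

{"method": "servo_tool", "body": {"increments": [{"x":0,"y":0,"z":0,"ax":0,"ay":0,"az":0,"hand":-0.5},{"x":0,"y":0,"z":0,"ax":0,"ay":0,"az":0,"hand":-0.5},{"x":0,"y":0,"z":0,"ax":0,"ay":0,"az":0,"hand":-0.5},{"x":0,"y":0,"z":0,"ax":0,"ay":0,"az":0,"hand":-0.5},{"x":0,"y":0,"z":0,"ax":0,"ay":0,"az":0,"hand":-0.5}], "squeeze": 50}}

```text
clock: 3.0
tool_pos: [0.549, 0.0858, 0.2396]
tool_rot: [[0.893, -0.451, 0.002], [-0.451, -0.893, 0.0], [0.002, -0.002, -1.0]]
wrist_force: [-1.6, -0.0, 4.8]
gripper_width: 0.0529
grasp_force: 52.7
```

{"method": "servo_tool", "body": {"increments": [{"x":0,"y":0,"z":0,"ax":0,"ay":0,"az":-6,"hand":-0.5},{"x":0,"y":0,"z":0,"ax":0,"ay":0,"az":-13,"hand":-0.5},{"x":0,"y":0,"z":0,"ax":0,"ay":0,"az":-20,"hand":-0.5},{"x":0,"y":0,"z":0,"ax":0,"ay":0,"az":-27,"hand":-0.5},{"x":0,"y":0,"z":0,"ax":0,"ay":0,"az":-34,"hand":-0.5},{"x":0,"y":0,"z":0,"ax":0,"ay":0,"az":-41,"hand":-0.5},{"x":0,"y":0,"z":0,"ax":0,"ay":0,"az":-48,"hand":-0.5},{"x":0,"y":0,"z":0,"ax":0,"ay":0,"az":-48,"hand":-0.5}]}}

```text
clock: 3.8
tool_pos: [0.5494, 0.0853, 0.2396]
tool_rot: [[0.932, 0.362, 0.003], [0.362, -0.932, -0.0], [0.003, 0.001, -1.0]]
wrist_force: [0.7, -2.1, 6.0]
gripper_width: 0.0528
grasp_force: 52.8
```

{"method": "servo_tool", "body": {"increments": [{"x":0,"y":0,"z":-3,"ax":0,"ay":0,"az":0,"hand":-0.5},{"x":0,"y":0,"z":-7,"ax":0,"ay":0,"az":0,"hand":-0.5},{"x":0,"y":0,"z":-12,"ax":0,"ay":0,"az":0,"hand":-0.5},{"x":0,"y":0,"z":-12,"ax":0,"ay":0,"az":0,"hand":-0.5}]}}

```text
clock: 4.2
tool_pos: [0.5485, 0.086, 0.25]
tool_rot: [[0.933, 0.361, -0.001], [0.361, -0.933, -0.0], [-0.001, -0.0, -1.0]]
wrist_force: [0.2, -1.0, -4.2]
gripper_width: 0.0526
grasp_force: 53.4
```

```bash
python3 - <<'E'
from h import *
a=snap("side","s1");print(np.round(get_state()["joints"],2))
c=cv2.imread("pics/s1.png")[130:250,190:350];o=cv2.imread("pics/s0.png")[130:250,190:350]
cv2.imwrite("pics/c1.png",cv2.resize(np.hstack([o,c]),None,fx=2.5,fy=2.5,interpolation=cv2.INTER_CUBIC))
E
```

```text
[ 0.52 -0.08 -0.13 -0.   -1.52  1.42]
```

View pics/c1.png

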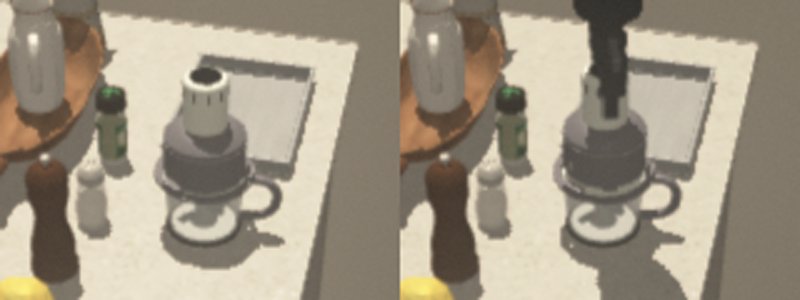

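Right half: the head has lifted about 10 mm and a gap shows above the rim, while the bowl has stayed put. The wrist reads 4.2 N, which is the head alone. I'll lift it on and carry it to (0.52, 0.235).

{"method": "servo_tool", "body": {"increments": [{"x":0,"y":0,"z":-15,"ax":0,"ay":0,"az":0,"hand":-0.5},{"x":0,"y":0,"z":-35,"ax":0,"ay":0,"az":0,"hand":-0.5},{"x":0,"y":0,"z":-53,"ax":0,"ay":0,"az":0,"hand":-0.5},{"x":0,"y":0,"z":-63,"ax":0,"ay":0,"az":0,"hand":-0.5},{"x":0,"y":0,"z":-65,"ax":0,"ay":0,"az":0,"hand":-0.5},{"x":2,"y":-10,"z":-65,"ax":0,"ay":0,"az":0,"hand":-0.5},{"x":6,"y":-32,"z":-65,"ax":0,"ay":0,"az":0,"hand":-0.5},{"x":11,"y":-60,"z":-65,"ax":0,"ay":0,"az":0,"hand":-0.5}]}}

```text
clock: 5.05
tool_pos: [0.5367, 0.1462, 0.3135]
tool_rot: [[0.933, 0.36, -0.002], [0.36, -0.933, -0.001], [-0.002, 0.0, -1.0]]
wrist_force: [-0.0, 0.0, -5.3]
gripper_width: 0.0525
grasp_force: 53.9
```

{"method": "servo_tool", "body": {"increments": [{"x":5,"y":-30,"z":0,"ax":0,"ay":0,"az":0,"hand":-0.5},{"x":10,"y":-60,"z":0,"ax":0,"ay":0,"az":0,"hand":-0.5},{"x":14,"y":-80,"z":0,"ax":0,"ay":0,"az":0,"hand":-0.5},{"x":15,"y":-90,"z":0,"ax":0,"ay":0,"az":0,"hand":-0.5},{"x":15,"y":-90,"z":0,"ax":0,"ay":0,"az":0,"hand":-0.5},{"x":15,"y":-90,"z":20,"ax":0,"ay":0,"az":0,"hand":-0.5},{"x":15,"y":-90,"z":50,"ax":0,"ay":0,"az":0,"hand":-0.5},{"x":15,"y":-90,"z":80,"ax":0,"ay":0,"az":0,"hand":-0.5}]}}

```text
clock: 5.85
tool_pos: [0.5187, 0.2344, 0.2339]
tool_rot: [[0.933, 0.361, 0.0], [0.361, -0.933, 0.0], [0.0, -0.0, -1.0]]
wrist_force: [0.5, 0.4, -4.5]
gripper_width: 0.0526
grasp_force: 54.0
```

{"method": "servo_tool", "body": {"increments": [{"x":0,"y":0,"z":30,"ax":0,"ay":0,"az":0,"hand":-0.5},{"x":0,"y":0,"z":55,"ax":0,"ay":0,"az":0,"hand":-0.5},{"x":0,"y":0,"z":68,"ax":0,"ay":0,"az":0,"hand":-0.5},{"x":0,"y":0,"z":74,"ax":0,"ay":0,"az":0,"hand":-0.5},{"x":0,"y":0,"z":77,"ax":0,"ay":0,"az":0,"hand":-0.5},{"x":0,"y":0,"z":79,"ax":0,"ay":0,"az":0,"hand":-0.5},{"x":0,"y":0,"z":80,"ax":0,"ay":0,"az":0,"hand":-0.5},{"x":0,"y":0,"z":80,"ax":0,"ay":0,"az":0,"hand":-0.5}]}}

```text
clock: 6.65
tool_pos: [0.5188, 0.2353, 0.1556]
tool_rot: [[0.932, 0.362, 0.001], [0.362, -0.932, 0.001], [0.001, -0.0, -1.0]]
wrist_force: [0.3, 0.8, -4.3]
gripper_width: 0.0526
grasp_force: 53.9
```

{"method": "servo_tool", "body": {"increments": [{"x":0,"y":0,"z":1,"ax":0,"ay":0,"az":0,"hand":-0.5},{"x":0,"y":0,"z":2,"ax":0,"ay":0,"az":0,"hand":-0.5},{"x":0,"y":0,"z":2,"ax":0,"ay":0,"az":0,"hand":-0.5}]}}

```text
clock: 6.95
tool_pos: [0.519, 0.2352, 0.1547]
tool_rot: [[0.932, 0.362, 0.002], [0.362, -0.932, 0.001], [0.002, 0.0, -1.0]]
wrist_force: [-4.0, -1.7, 5.4]
gripper_width: 0.053
grasp_force: 54.5
```

Contact made. I'll release and rise.

{"method": "servo_tool", "body": {"increments": [{"x":0,"y":0,"z":0,"ax":0,"ay":0,"az":0,"hand":0.4},{"x":0,"y":0,"z":0,"ax":0,"ay":0,"az":0,"hand":0.9},{"x":0,"y":0,"z":0,"ax":0,"ay":0,"az":0,"hand":0.9},{"x":0,"y":0,"z":-15,"ax":0,"ay":0,"az":0,"hand":0.9},{"x":0,"y":0,"z":-50,"ax":0,"ay":0,"az":0,"hand":0.9},{"x":0,"y":0,"z":-90,"ax":0,"ay":0,"az":0,"hand":0.9},{"x":0,"y":0,"z":-115,"ax":0,"ay":0,"az":0,"hand":0.9},{"x":0,"y":0,"z":-118,"ax":0,"ay":0,"az":0,"hand":0.9}]}}

```text
clock: 7.75
tool_pos: [0.5198, 0.2354, 0.277]
tool_rot: [[0.932, 0.362, 0.007], [0.362, -0.932, 0.004], [0.008, -0.001, -1.0]]
wrist_force: [0.3, -0.5, 0.4]
gripper_width: 0.0811
grasp_force: 0.0
```

```bash
python3 - <<'E'
from h import *
snap("side","s2");snap("top","t2");s=get_state();print(s["clock"],s["tool_pos"])
a=cv2.imread("pics/t2.png")[170:270,160:320];b=cv2.imread("pics/s2.png")[130:290,200:350]
cv2.imwrite("pics/c2.png",np.hstack([cv2.resize(a,(480,300),interpolation=2),cv2.resize(b,(281,300),interpolation=2)]))
E
```

```text
7.85 [0.5188822  0.23525285 0.27267733]
```

View pics/c2.png

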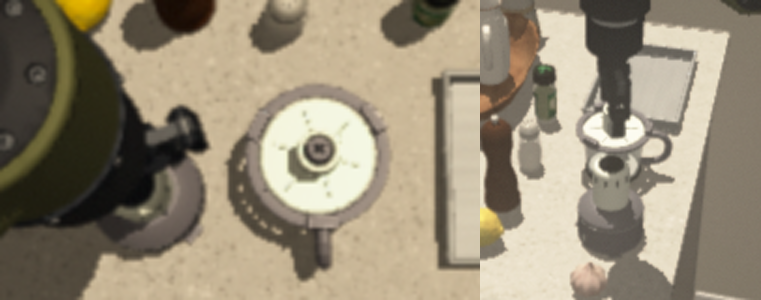

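The head stands upright on the worktop, and the lid is exposed. The stem top is at about (266.3,219.7) in the top image and the lid disc centre at about (266,221.8).

```bash
python3 - <<'E'
from h import *
t=cv2.imread("pics/t2.png");w=((t.min(2)>150)).astype(np.uint8);r=np.zeros_like(w);r[200:245,243:290]=1
c=max(cv2.findContours(w*r,0,2)[0],key=cv2.contourArea);e=cv2.fitEllipse(cv2.convexHull(c));print(e,onz("top",*e[0],.083))
d=(t.max(2)<125).astype(np.uint8);r[:]=0;r[213:227,259:274]=1
n,l,st,ce=cv2.connectedComponentsWithStats(d*r);print(st[1:],ce[1:])
i=1+st[1:,4].argmax();P=onz("top",*ce[i],.13);print(P,proj("side",P))
print(togo(P[0],P[1],.19),togo(P[0],P[1],.115))
E
```

```text
((265.6267395019531, 221.43572998046875), (37.9655876159668, 38.58991241455078), 109.87438201904297) [0.54904137 0.08612286 0.083     ]
[[266 215   1   1   1]
 [263 216   2   1   2]
 [268 216   2   1   2]
 [261 218  10   7  43]
 [259 224   3   3   6]] [[266.         215.        ]
 [263.5        216.        ]
 [268.5        216.        ]
 [265.51162791 220.74418605]
 [259.66666667 225.33333333]]
[0.54533935 0.08781321 0.13      ] (np.float64(272.13348305117364), np.float64(186.32927144289744))
[-28.8 147.1  28.5] [-29.  147.2 103.5]
```

{"method": "servo_tool", "body": {"increments": [{"x":-4,"y":20,"z":0,"ax":0,"ay":0,"az":0,"hand":0.5},{"x":-10,"y":60,"z":0,"ax":0,"ay":0,"az":0,"hand":0},{"x":-18,"y":100,"z":0,"ax":0,"ay":0,"az":0,"hand":0},{"x":-24,"y":135,"z":0,"ax":0,"ay":0,"az":0,"hand":0},{"x":-26,"y":148,"z":0,"ax":0,"ay":0,"az":0,"hand":0},{"x":-26,"y":150,"z":0,"ax":0,"ay":0,"az":0,"hand":0},{"x":-26,"y":150,"z":0,"ax":0,"ay":0,"az":0,"hand":0}]}}

```text
clock: 8.55
tool_pos: [0.5485, 0.086, 0.2702]
tool_rot: [[0.932, 0.361, -0.001], [0.361, -0.932, -0.0], [-0.001, -0.0, -1.0]]
wrist_force: [0.1, -0.1, -0.5]
gripper_width: 0.0428
grasp_force: 0.0
```

```bash
python3 - <<'E'
from h import *
snap("side","s3");s=get_state();print(s["clock"],s["tool_pos"],s["gripper_width"],togo(.549,.0862,.115))
b=cv2.imread("pics/s3.png")[130:250,210:350]
cv2.imwrite("pics/c3.png",cv2.resize(b,None,fx=4,fy=4,interpolation=2))
E
```

```text
8.6 [0.54845449 0.08650244 0.27030521] 0.04288325718524045 [  0.5   0.5 101.3]
```

View pics/c3.png

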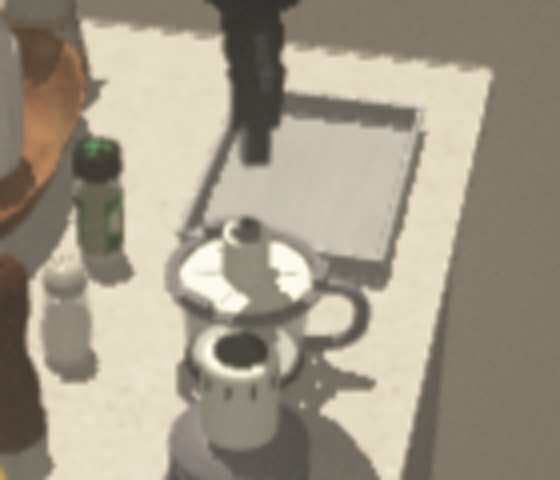

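The gripper hangs above the collar, which stands upright with the stem inside, at about (245,235) in the crop. Half open is only 43 mm, so I'll widen it before going down.

{"method": "servo_tool", "body": {"increments": [{"x":0,"y":0,"z":20,"ax":0,"ay":0,"az":0,"hand":0.35},{"x":0,"y":0,"z":40,"ax":0,"ay":0,"az":0,"hand":0.35},{"x":0.5,"y":0.5,"z":70,"ax":0,"ay":0,"az":0,"hand":0.35},{"x":0.5,"y":0.5,"z":92,"ax":0,"ay":0,"az":0,"hand":0.35},{"x":0.5,"y":0.5,"z":100,"ax":0,"ay":0,"az":0,"hand":0.35},{"x":0.5,"y":0.5,"z":101,"ax":0,"ay":0,"az":0,"hand":0.35},{"x":0.5,"y":0.5,"z":101,"ax":0,"ay":0,"az":0,"hand":0},{"x":0.5,"y":0.5,"z":101,"ax":0,"ay":0,"az":0,"hand":-0.15}], "squeeze": 30}}

```text
clock: 9.4
tool_pos: [0.5499, 0.086, 0.1717]
tool_rot: [[0.932, 0.362, 0.002], [0.362, -0.932, 0.001], [0.003, 0.0, -1.0]]
wrist_force: [-0.1, 1.2, 0.8]
gripper_width: 0.037
grasp_force: 19.7
```

{"method": "servo_tool", "body": {"increments": [{"x":0,"y":0,"z":0,"ax":0,"ay":0,"az":0,"hand":-0.6},{"x":0,"y":0,"z":0,"ax":0,"ay":0,"az":0,"hand":-0.6},{"x":0,"y":0,"z":0,"ax":0,"ay":0,"az":0,"hand":-0.6},{"x":0,"y":0,"z":0,"ax":0,"ay":0,"az":0,"hand":-0.6}]}}

```text
clock: 9.8
tool_pos: [0.5499, 0.0859, 0.1717]
tool_rot: [[0.932, 0.362, 0.003], [0.362, -0.932, 0.001], [0.003, -0.0, -1.0]]
wrist_force: [-1.8, 3.2, 6.3]
gripper_width: 0.0364
grasp_force: 30.0
```

{"method": "servo_tool", "body": {"increments": [{"x":0,"y":0,"z":-5,"ax":0,"ay":0,"az":0,"hand":-0.6},{"x":0,"y":0,"z":-18,"ax":0,"ay":0,"az":0,"hand":-0.6},{"x":0,"y":0,"z":-38,"ax":0,"ay":0,"az":0,"hand":-0.6},{"x":0,"y":0,"z":-58,"ax":0,"ay":0,"az":0,"hand":-0.6},{"x":0,"y":0,"z":-74,"ax":0,"ay":0,"az":0,"hand":-0.6},{"x":0,"y":0,"z":-80,"ax":0,"ay":0,"az":0,"hand":-0.6},{"x":0,"y":0,"z":-80,"ax":0,"ay":0,"az":0,"hand":-0.6}]}}

```text
clock: 10.5
tool_pos: [0.5495, 0.0856, 0.2508]
tool_rot: [[0.932, 0.361, 0.001], [0.361, -0.932, 0.001], [0.001, -0.0, -1.0]]
wrist_force: [0.4, 0.3, -0.1]
gripper_width: 0.0366
grasp_force: 30.1
```

```bash
python3 - <<'E'
from h import *
snap("side","s4");s=get_state();print(s["clock"],s["tool_pos"],s["grasp_force"],togo(.546,-.205,.1377))
b=cv2.imread("pics/s4.png")[130:250,210:350]
cv2.imwrite("pics/c4.png",cv2.resize(b,None,fx=4,fy=4,interpolation=2))
E
```

```text
10.55 [0.54917607 0.08558559 0.24961663] 30.091005633585155 [-108.   269.8   57.9]
```

View pics/c4.png

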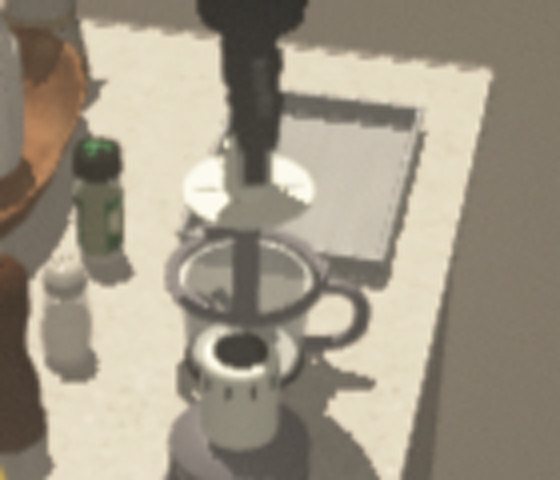

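The lid is held level above the rim, with the blade stem standing free below it. I'll carry it to the far half of the pan.

{"method": "servo_tool", "body": {"increments": [{"x":-6,"y":15,"z":-5,"ax":0,"ay":0,"az":0,"hand":-0.6},{"x":-20,"y":50,"z":-5,"ax":0,"ay":0,"az":0,"hand":-0.6},{"x":-37,"y":92,"z":-5,"ax":0,"ay":0,"az":0,"hand":-0.6},{"x":-54,"y":135,"z":-5,"ax":0,"ay":0,"az":0,"hand":-0.6},{"x":-71,"y":178,"z":-5,"ax":0,"ay":0,"az":0,"hand":-0.6},{"x":-88,"y":220,"z":-5,"ax":0,"ay":0,"az":0,"hand":-0.6},{"x":-101,"y":253,"z":-5,"ax":0,"ay":0,"az":0,"hand":-0.6},{"x":-108,"y":270,"z":-5,"ax":0,"ay":0,"az":0,"hand":-0.6}]}}

```text
clock: 11.35
tool_pos: [0.545, -0.2086, 0.2539]
tool_rot: [[0.933, 0.359, -0.002], [0.359, -0.933, -0.0], [-0.002, -0.0, -1.0]]
wrist_force: [0.4, -0.4, -0.3]
gripper_width: 0.0362
grasp_force: 30.1
```

{"method": "servo_tool", "body": {"increments": [{"x":0,"y":0,"z":10,"ax":0,"ay":0,"az":0,"hand":-0.6},{"x":0,"y":0,"z":40,"ax":0,"ay":0,"az":0,"hand":-0.6},{"x":0,"y":0,"z":75,"ax":0,"ay":0,"az":0,"hand":-0.6},{"x":0,"y":0,"z":105,"ax":0,"ay":0,"az":0,"hand":-0.6},{"x":0,"y":0,"z":125,"ax":0,"ay":0,"az":0,"hand":-0.6},{"x":0,"y":0,"z":130,"ax":0,"ay":0,"az":0,"hand":-0.6},{"x":0,"y":0,"z":130,"ax":0,"ay":0,"az":0,"hand":-0.6}]}}

```text
clock: 12.05
tool_pos: [0.5456, -0.205, 0.1239]
tool_rot: [[0.932, 0.362, -0.002], [0.362, -0.932, -0.0], [-0.002, -0.001, -1.0]]
wrist_force: [0.4, -0.5, 0.7]
gripper_width: 0.0364
grasp_force: 30.2
```

```bash
python3 - <<'E'
from h import *
snap("side","s5");snap("top","t5");s=get_state();print(s["clock"],s["tool_pos"],s["grasp_force"],s["joints"])
a=cv2.imread("pics/t5.png")[180:280,240:420];b=cv2.imread("pics/s5.png")[130:230,220:360]
cv2.imwrite("pics/c5.png",np.hstack([cv2.resize(a,(450,250),interpolation=2),cv2.resize(b,(350,250),interpolation=2)]))
E
```

```text
12.15 [ 0.54671998 -0.20530555  0.12626065] 30.164935109205544 [-1.57048640e-02  4.91036647e-02 -2.32056529e-01  7.38581720e-04
 -1.28796237e+00  1.95671874e+00]
```

View pics/c5.png

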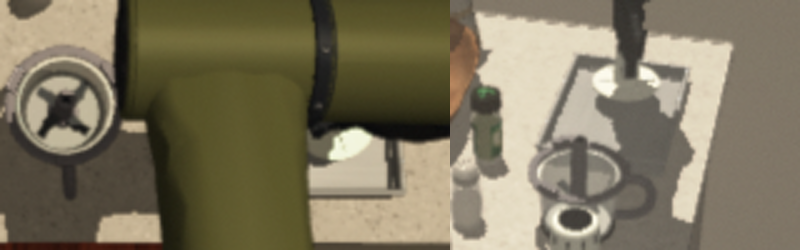

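The lid hangs inside the far half of the pan and the blade is still in the bowl. I'll lower the last 30 mm.

{"method": "servo_tool", "body": {"increments": [{"x":0,"y":0,"z":12,"ax":0,"ay":0,"az":0,"hand":-0.6},{"x":0,"y":0,"z":22,"ax":0,"ay":0,"az":0,"hand":-0.6},{"x":0,"y":0,"z":26,"ax":0,"ay":0,"az":0,"hand":-0.6},{"x":0,"y":0,"z":28,"ax":0,"ay":0,"az":0,"hand":-0.6},{"x":0,"y":0,"z":29,"ax":0,"ay":0,"az":0,"hand":-0.6},{"x":0,"y":0,"z":29,"ax":0,"ay":0,"az":0,"hand":-0.6}]}}

```text
clock: 12.75
tool_pos: [0.5463, -0.2053, 0.0961]
tool_rot: [[0.932, 0.362, 0.0], [0.362, -0.932, -0.0], [0.0, 0.0, -1.0]]
wrist_force: [-0.9, -0.0, -0.2]
gripper_width: 0.0365
grasp_force: 30.2
```

{"method": "servo_tool", "body": {"increments": [{"x":0,"y":0,"z":1,"ax":0,"ay":0,"az":0,"hand":-0.6},{"x":0,"y":0,"z":1.5,"ax":0,"ay":0,"az":0,"hand":-0.6},{"x":0,"y":0,"z":1.5,"ax":0,"ay":0,"az":0,"hand":-0.6}]}}

```text
clock: 13.05
tool_pos: [0.5465, -0.2053, 0.0955]
tool_rot: [[0.932, 0.362, 0.001], [0.362, -0.932, -0.001], [0.001, 0.001, -1.0]]
wrist_force: [-2.1, 0.4, 5.5]
gripper_width: 0.0364
grasp_force: 30.6
```

{"method": "servo_tool", "body": {"increments": [{"x":0,"y":0,"z":0,"ax":0,"ay":0,"az":0,"hand":0},{"x":0,"y":0,"z":0,"ax":0,"ay":0,"az":0,"hand":0.35},{"x":0,"y":0,"z":0,"ax":0,"ay":0,"az":0,"hand":0.35},{"x":0,"y":0,"z":-10,"ax":0,"ay":0,"az":0,"hand":0.35},{"x":0,"y":0,"z":-45,"ax":0,"ay":0,"az":0,"hand":0.35},{"x":0,"y":0,"z":-90,"ax":0,"ay":0,"az":0,"hand":0.35},{"x":0,"y":0,"z":-130,"ax":0,"ay":0,"az":0,"hand":0.35},{"x":0,"y":0,"z":-150,"ax":0,"ay":0,"az":0,"hand":0.35}]}}

```text
clock: 13.85
tool_pos: [0.547, -0.2058, 0.2502]
tool_rot: [[0.932, 0.362, 0.006], [0.362, -0.932, -0.002], [0.005, 0.004, -1.0]]
wrist_force: [1.2, -0.1, 1.4]
gripper_width: 0.0578
grasp_force: 0.0
```

{"method": "servo_tool", "body": {"increments": [{"x":20,"y":-50,"z":0,"ax":0,"ay":0,"az":0,"hand":0.1},{"x":37,"y":-92,"z":0,"ax":0,"ay":0,"az":0,"hand":0},{"x":54,"y":-135,"z":0,"ax":0,"ay":0,"az":0,"hand":0},{"x":71,"y":-178,"z":0,"ax":0,"ay":0,"az":0,"hand":0},{"x":88,"y":-220,"z":0,"ax":0,"ay":0,"az":0,"hand":0},{"x":101,"y":-253,"z":0,"ax":0,"ay":0,"az":0,"hand":0},{"x":108,"y":-270,"z":0,"ax":0,"ay":0,"az":0,"hand":0},{"x":108,"y":-270,"z":0,"ax":0,"ay":0,"az":0,"hand":0}]}}

```text
clock: 14.65
tool_pos: [0.5491, 0.0877, 0.245]
tool_rot: [[0.931, 0.364, 0.0], [0.364, -0.931, 0.0], [0.001, -0.0, -1.0]]
wrist_force: [-0.5, 0.4, 0.3]
gripper_width: 0.0431
grasp_force: 0.0
```

```bash
python3 - <<'E'
from h import *
snap("side","s6");snap("top","t6");s=get_state();print(s["clock"],s["tool_pos"],s["gripper_width"],togo(.549,.0862,.119))
a=cv2.imread("pics/t6.png")[150:280,210:420];b=cv2.imread("pics/s6.png")[130:230,220:340]
cv2.imwrite("pics/c6.png",np.hstack([cv2.resize(a,(420,260),interpolation=2),cv2.resize(b,(312,260),interpolation=2)]))
print(proj("side",(.549,.0862,.13)))
E
```

```text
14.75 [0.54925194 0.08564288 0.24494504] 0.04275234917658485 [-0.1 -0.6 71.9]
(np.float64(271.0547165496642), np.float64(185.85324179825548))
```

View pics/c6.png

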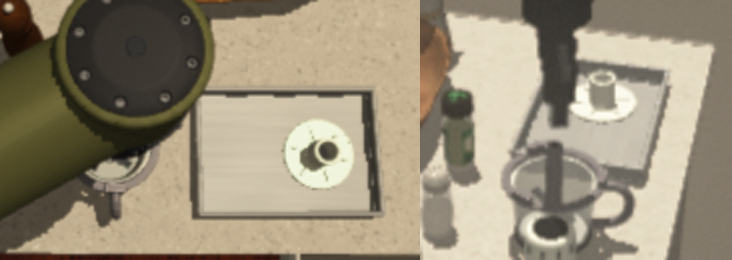

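The lid lies flat in the pan, centred at about (369,227) in the top image, and the stem top sits right below the gripper in the side view. Next I'll grasp the stem.

{"method": "servo_tool", "body": {"increments": [{"x":0,"y":0,"z":25,"ax":0,"ay":0,"az":0,"hand":0},{"x":0,"y":0,"z":50,"ax":0,"ay":0,"az":0,"hand":0},{"x":0,"y":0,"z":68,"ax":0,"ay":0,"az":0,"hand":0},{"x":0,"y":0,"z":72,"ax":0,"ay":0,"az":0,"hand":0},{"x":0,"y":0,"z":72,"ax":0,"ay":0,"az":0,"hand":-0.2},{"x":0,"y":0,"z":72,"ax":0,"ay":0,"az":0,"hand":-0.4},{"x":0,"y":0,"z":72,"ax":0,"ay":0,"az":0,"hand":-0.8},{"x":0,"y":0,"z":72,"ax":0,"ay":0,"az":0,"hand":-0.8}], "squeeze": 35}}

```text
clock: 15.55
tool_pos: [0.5499, 0.0854, 0.1741]
tool_rot: [[0.932, 0.362, 0.003], [0.362, -0.932, 0.0], [0.002, 0.001, -1.0]]
wrist_force: [-0.2, -0.7, 4.0]
gripper_width: 0.0192
grasp_force: 34.2
```

{"method": "servo_tool", "body": {"increments": [{"x":0,"y":0,"z":0,"ax":0,"ay":0,"az":0,"hand":-0.8},{"x":0,"y":0,"z":0,"ax":0,"ay":0,"az":0,"hand":-0.8},{"x":0,"y":0,"z":0,"ax":0,"ay":0,"az":0,"hand":-0.8}]}}

```text
clock: 15.85
tool_pos: [0.5499, 0.0855, 0.1741]
tool_rot: [[0.932, 0.362, 0.003], [0.362, -0.932, 0.0], [0.003, 0.001, -1.0]]
wrist_force: [1.4, -0.8, 5.0]
gripper_width: 0.0191
grasp_force: 34.5
```

{"method": "servo_tool", "body": {"increments": [{"x":0,"y":0,"z":-5,"ax":0,"ay":0,"az":0,"hand":-0.8},{"x":0,"y":0,"z":-18,"ax":0,"ay":0,"az":0,"hand":-0.8},{"x":0,"y":0,"z":-38,"ax":0,"ay":0,"az":0,"hand":-0.8},{"x":0,"y":0,"z":-60,"ax":0,"ay":0,"az":0,"hand":-0.8},{"x":0,"y":0,"z":-85,"ax":0,"ay":0,"az":0,"hand":-0.8},{"x":0,"y":0,"z":-105,"ax":0,"ay":0,"az":0,"hand":-0.8},{"x":0,"y":0,"z":-115,"ax":0,"ay":0,"az":0,"hand":-0.8},{"x":0,"y":0,"z":-116,"ax":0,"ay":0,"az":0,"hand":-0.8}]}}

```text
clock: 16.65
tool_pos: [0.5495, 0.0857, 0.29]
tool_rot: [[0.932, 0.362, 0.002], [0.362, -0.932, 0.001], [0.002, -0.0, -1.0]]
wrist_force: [0.1, -0.5, -1.0]
gripper_width: 0.0186
grasp_force: 34.2
```

```bash
python3 - <<'E'
from h import *
snap("side","s7");s=get_state();print(s["clock"],s["tool_pos"],s["grasp_force"],togo(.546,-.095,.1171))
b=cv2.imread("pics/s7.png")[100:230,210:350]
cv2.imwrite("pics/c7.png",cv2.resize(b,None,fx=4,fy=4,interpolation=2))
E
```

```text
16.7 [0.54926071 0.08574626 0.28863464] 34.2219764739275 [-68.5 167.4 117.4]
```

View pics/c7.png

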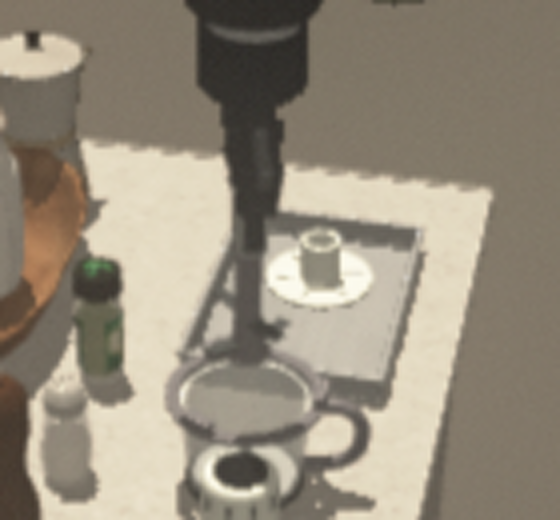

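The blade hangs upright, clear of the bowl. I'll carry it to the near half of the pan.

{"method": "servo_tool", "body": {"increments": [{"x":-4,"y":10,"z":-2,"ax":0,"ay":0,"az":0,"hand":-0.8},{"x":-14,"y":35,"z":-2,"ax":0,"ay":0,"az":0,"hand":-0.8},{"x":-28,"y":68,"z":-2,"ax":0,"ay":0,"az":0,"hand":-0.8},{"x":-42,"y":103,"z":-2,"ax":0,"ay":0,"az":0,"hand":-0.8},{"x":-55,"y":135,"z":-2,"ax":0,"ay":0,"az":0,"hand":-0.8},{"x":-65,"y":158,"z":-2,"ax":0,"ay":0,"az":0,"hand":-0.8},{"x":-68,"y":167,"z":-2,"ax":0,"ay":0,"az":0,"hand":-0.8},{"x":-68,"y":167,"z":0,"ax":0,"ay":0,"az":0,"hand":-0.8}]}}

```text
clock: 17.5
tool_pos: [0.5459, -0.0961, 0.2876]
tool_rot: [[0.933, 0.36, -0.001], [0.36, -0.933, -0.0], [-0.001, -0.0, -1.0]]
wrist_force: [-0.4, 0.3, -0.6]
gripper_width: 0.0188
grasp_force: 34.3
```

{"method": "servo_tool", "body": {"increments": [{"x":0,"y":0,"z":20,"ax":0,"ay":0,"az":0,"hand":-0.8},{"x":0,"y":0,"z":50,"ax":0,"ay":0,"az":0,"hand":-0.8},{"x":0,"y":0,"z":80,"ax":0,"ay":0,"az":0,"hand":-0.8},{"x":0,"y":0,"z":100,"ax":0,"ay":0,"az":0,"hand":-0.8},{"x":0,"y":0,"z":108,"ax":0,"ay":0,"az":0,"hand":-0.8},{"x":0,"y":0,"z":113,"ax":0,"ay":0,"az":0,"hand":-0.8},{"x":0,"y":0,"z":115,"ax":0,"ay":0,"az":0,"hand":-0.8},{"x":0,"y":0,"z":115,"ax":0,"ay":0,"az":0,"hand":-0.8}]}}

```text
clock: 18.3
tool_pos: [0.5466, -0.0945, 0.1743]
tool_rot: [[0.932, 0.362, 0.001], [0.362, -0.932, -0.0], [0.001, 0.001, -1.0]]
wrist_force: [0.4, 1.0, -1.0]
gripper_width: 0.0189
grasp_force: 34.3
```

{"method": "servo_tool", "body": {"increments": [{"x":0,"y":0,"z":2,"ax":0,"ay":0,"az":0,"hand":-0.8},{"x":0,"y":0,"z":3,"ax":0,"ay":0,"az":0,"hand":-0.8},{"x":0,"y":0,"z":3.5,"ax":0,"ay":0,"az":0,"hand":-0.8},{"x":0,"y":0,"z":3.5,"ax":0,"ay":0,"az":0,"hand":-0.8}]}}

```text
clock: 18.7
tool_pos: [0.5467, -0.0948, 0.1711]
tool_rot: [[0.932, 0.362, 0.002], [0.362, -0.932, -0.0], [0.002, 0.001, -1.0]]
wrist_force: [0.5, 0.5, 4.5]
gripper_width: 0.0187
grasp_force: 34.8
```

Touchdown at 0.1711, as predicted. I'll release and rise.

{"method": "servo_tool", "body": {"increments": [{"x":0,"y":0,"z":0,"ax":0,"ay":0,"az":0,"hand":-0.4},{"x":0,"y":0,"z":0,"ax":0,"ay":0,"az":0,"hand":0},{"x":0,"y":0,"z":0,"ax":0,"ay":0,"az":0,"hand":0},{"x":0,"y":0,"z":-10,"ax":0,"ay":0,"az":0,"hand":0},{"x":0,"y":0,"z":-40,"ax":0,"ay":0,"az":0,"hand":0},{"x":0,"y":0,"z":-80,"ax":0,"ay":0,"az":0,"hand":0},{"x":0,"y":0,"z":-100,"ax":0,"ay":0,"az":0,"hand":0},{"x":0,"y":0,"z":-100,"ax":0,"ay":0,"az":0,"hand":0}]}}

```text
clock: 19.5
tool_pos: [0.5473, -0.0951, 0.275]
tool_rot: [[0.932, 0.361, 0.007], [0.362, -0.932, -0.0], [0.007, 0.003, -1.0]]
wrist_force: [-0.9, 1.0, 0.1]
gripper_width: 0.0428
grasp_force: 0.0
```

```bash
python3 - <<'E'
from h import *
snap("side","s8");s=get_state();print(s["clock"],s["tool_pos"],s["grasp_force"])
b=cv2.imread("pics/s8.png")[110:300,180:350]
cv2.imwrite("pics/c8.png",cv2.resize(b,None,fx=3,fy=3,interpolation=2))
E
```

```text
19.55 [ 0.54675342 -0.09478961  0.27235417] 0.0
```

View pics/c8.png

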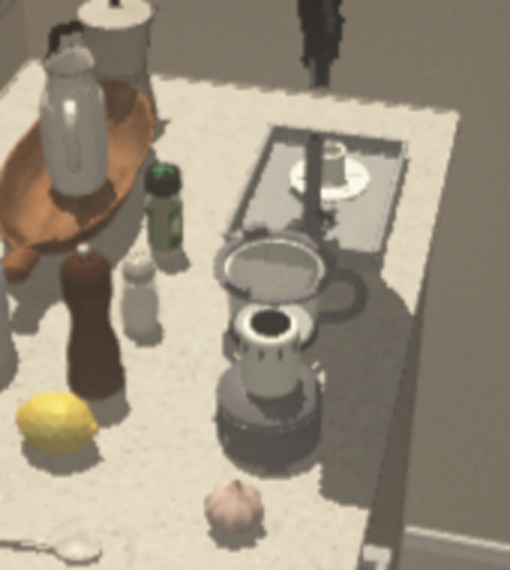

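The blade stands upright in the pan beside the lid. The head is upright on the worktop, the bowl is in place, and nothing else has been disturbed.

```bash
python3 -c "
from cell import *
print(finish_job())"
```

```text
the job is handed in; nothing more can be done
None
```

I took the chopper apart and handed the job in at about 20 s on the clock. The motor head is upright on the worktop, the lid lies flat in the pan collar up, and the blade stands next to it; the interface returned no verdict.

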